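# Reset the length stop of a mitre box by one hole

### The job

The next pieces are to be cut longer, so set the length stop of the mitre box one hole farther out. Draw its spring pull-pin, park it in the side notch of its collar and let go; slide the stop bar outward (away from the mitre box) off its old hole, bring the pin back over its slot, and draw the bar on gently until the pin springs fully home in the next hole, without wrenching the bar against the pin. Do not shift the batten in the box or the other things on the bench.

Things in the scene. Friction and masses are not known exactly. Their poses are not given: they have to be found in the camera images.
- jig: Fixed mitre-box jig: board 175 x 375 x 18 mm with a wooden mitre box (walls 14 mm thick, tops 78 mm up, mid-planes at x = -120 and -40 mm, y = -26 to 182 mm) and a grey 40 mm square sleeve (top 58 mm up, y = -28 to 166 mm) that holds the stop bar. Origin on the bench below the bar's centre line; -y is outward along the bar, x points from mitre box to sleeve, z up. Pin's axis at x = 0, y = 75 mm.
- pin_handle (a point): Centre of the pull-pin's black T-handle: 64 mm long (this point's y axis; along the bar when the pin is home) x 15 mm wide x 16 mm high, on a 12 mm upright stem; 132 mm above the bench when the pin is home. It rises and turns with the pin.
- collar_top (a point): Centre of the top of the fixed steel collar round the pin's stem: 44 mm across, 104 mm above the bench. A cross-pin through the stem, parallel to the handle, runs in it: in a deep slot along the bar when home. Counter-clockwise (from above) of the slot come a low lip and the shallow side notch; tall walls stop the cross-pin from turning the other way or beyond the notch.
- pin_lift (a joint): How far the pin is drawn up, m. 0: home in the hole. About 0.0135: its round tip rides on the bar between holes. 0.019: parked in the side notch. Over 0.024: clear of the lip, free to turn between slot and notch (below that it cannot turn out of either). 0.029: upper stop. A spring pulls it down with 6 N when home, 12 N at the lip.
- pin_turn (a joint): Turn of the pin, rad, growing counter-clockwise seen from above. 0: over the deep slot (play 0.07 either way). 1.05 (60 degrees): over the side notch (play 0.09 either way).
- stop_bar (a joint): How far the bar is slid outward of its old hole, m (play 0.0015 either way, end of travel 0.062). The next hole is hidden in the sleeve, 30 to 55 mm from the old one (they are uneven), and found by feel: while the pin's tip rides on the bar it drags with 5 to 10 N, then the pin drops and the bar stands firm. With the pin parked it slides at 2 to 3 N. It stays where it is left.
- stop_plate_grip (a point): Where to grip the aluminium stop plate that slides with the bar, at its outer end: middle of the plate's ear above the bar. Plate 10 mm thick (along the bar); ear 44 mm wide, its top edge 16 mm above this point, the bar's top 35 mm below it. Toward the mitre box the plate goes on for 118 mm, 22 mm lower than the ear. 88 mm above the bench; at first 154 mm outward of the pin's axis.
- batten: Loose wooden batten 44 x 190 x 22 mm lying in the mitre box; origin at the middle of its underside. To be left alone.
- tape_measure: Yellow and black tape measure, 35 x 84 x 64 mm, to the right; origin under its middle. To be left alone.
- wood_block: Wooden offcut, 60 x 120 x 38 mm, to the right; origin under its middle. To be left alone.
- pliers_0: Red-handled pliers, 178 x 64 x 16 mm, to the left; origin under their middle. To be left alone.
- side_notch (a point): Floor of the shallow side notch in the collar (one of the two opposite halves of it), 17 mm from the pin's axis, 87 mm above the bench, 60 degrees counter-clockwise (from above) of the deep slot.

How it is judged:
By the outcome, as a careful person would: the job done as asked, in the order asked, and still so for the second after the job is handed in, with the robot touching nothing.
It also fails if it takes over 67 s, if anything falls off the work surface, if the arm or the gripper's body presses on something with over 40 N, if the wrist force passes 120 N, or if a joint passes its speed limit or range.

### The arm

A 6-joint arm with a two-finger parallel gripper is mounted at the origin on a cart in front of the work surface, level with it; the furniture and walls round the work are solid. World frame = base frame: x ahead of the robot, y to its left, z up, the work surface at z = 0. Lengths are in mm, angles in rad, forces in N, time in s.
With the tool pointing down it reaches from about 300 to 775 mm from the base axis. Payload 14.6 kg.
Tool frame: the origin (TCP) lies midway between the tips of the shut fingers; the grasp point (between the pads) lies grasp_offset behind it (grasp_offset is the distance from the TCP to the grasp point, in mm); z points along the fingers, y is the line along which they close (so a half turn about z gives the same grasp; the last joint's range is limited). The gripper opens to 94 mm and grips with 3 to 60 N. Pads are 16 mm wide; open, the fingers measure 119 mm over their backs; the gripper's body (75 mm by 177 mm) begins 78 mm behind the grasp point.
Start: joints at [-1.261, 0.3, 1.521, -0, 1.321, -0.067], TCP at [202.363, -511.408, 205.446] pointing down, gripper open.
Joint ranges: [-3.03, 3.03], [-0.79, 2.21], [0.23, 2.52], [-1.04, 4.18], [0, 3.07], [-2.55, 2.55]. Speed limits (rad/s): [2.22, 2.22, 2.57, 3.14, 3.14, 3.14].

### API

Orientations are given as [roll, pitch, yaw] about the fixed x, y, z axes, in that order (R = Rz(yaw) Ry(pitch) Rx(roll)).
In Python, from cell import * gives the robot as it stands. The module is installed in compiled form; this text tells all that it offers.
- The arm moves only by the shell command python3 -m jog 'ROWS' [FORCE]. ROWS is JSON, a list of rows, each a list of 3 entries, a list of its own where there are three numbers: the finger opening in mm, from 0 to 94, then the shift along the tool's x, y, z in units of 50 mm (1.0 is 50 mm), then the turn about the tool's z in units of 180 degrees (1.0 is 180 degrees). In form: [[fingers, [dx, dy, dz], twist], ...]. A call has 1 to 20 rows; each row shifts and turns the commanded pose from where the row before left it, along the tool's axes as they then stand; what a row does not reach is not made up. A row lasts 1/10 s, in which the tool goes at most 50 mm and 8.59 degrees, less where a joint would pass 70% of its speed; a pose out of reach is approached as far as the arm can. A call with a number of a shift or a turn outside -1 to 1 is refused whole. A call with a gripper value outside its range is refused whole. The fingers move at their own pace and stop on an object; FORCE is the grip in N (left out, the last holds). Time passes only in rows, so rows that do not move let the fingers close. It gives the time, the measured TCP pose, the force, the opening and the grip force at its end, in the units of the state.
- read_state(): the state, without advancing time (a new reading comes with each control period).
- camera(name): name is "scene" or "top" or "wrist"; returns the picture (480x640x3 uint8, red, green, blue); there is no depth.
- calibration(name): a dict with "mtx" (3x3 intrinsics, pixels), "distortion" ([k1, k2, p1, p2, k3] as OpenCV has them; the pictures are not rectified), "cam_to_world" (4x4, takes a point from camera to world coordinates); the wrist camera has in their place "hand_eye" (4x4, takes a point from camera to tool coordinates, whose origin is the TCP and whose axes are the flange's). Camera axes: x right, y down, z forward; pixel columns grow to the right and rows downward; lengths in mm; the calibration is good to about 2 mm. A picture is of the moment at which its call begins: read the wrist's pose just before it. calibration takes no time and is no camera call.
- sign_off(): hands the job in; it is judged then, once.
Trained networks look in the newest picture that a camera, given by its name, has taken for a name from the list of things; names that differ only in an ending like _2 or _b are one class to them, and where a whole thing is asked for, a point or a joint stands for the part that bears it (a point fixed in the world has none). Each returns a list of dicts, best first, with "conf" (0 to 1); they miss things now and then, are a little off and sometimes report something else, mostly with a low value. They report only what shows in the picture. A call takes as long as a camera call.
- regions_of(camera, query): "pixels" (480x640 bool, what is visible of it) and "rect" ([centre column, centre row, width, height] in pixels, round what is visible of it).
The state is a dict: "clock": time; "joints": joint angles; "qd": joint speeds; "effort": joint torques, N m; "eef_pos": TCP position; "eef_rot": TCP orientation; "wrist_force": force on the tool from outside, world axes, zero at the start; "moment": the same for the moment, N m; "finger_gap": finger opening in mm; "finger_force": force on a finger pad.
Only numpy, scipy, OpenCV 4.12 (cv2) and the standard library are available. Lean on these libraries where they do the work, as an engineer would, in place of code of your own. Each camera call takes 0.05 s, during which the arm holds its last target. There are 200 camera calls.

## Working session

There is one attempt and no reset: what is moved stays moved. The work goes in short steps, Python scripts to look and compute and a shell command to move; the robot and the scene stay as the last step left them, time stands still between calls to the robot, and variables do not carry over. Pictures are saved under pics/ and viewed, at most 10 in all, crops included, and the job is handed in when it is done.

```bash
mkdir -p pics; cat > h.py <<'E'
from cell import *
import numpy as np, cv2
def save(n,im): cv2.imwrite('pics/'+n,im[:,:,::-1])
E
python3 - <<'E'
from h import *
s=read_state(); print({k:np.round(v,3).tolist() for k,v in s.items()}); print([k for k in s])
a=camera('scene');b=camera('top')
save('s0.png',a);save('t0.png',b)
for c in('scene','top'):
  k=calibration(c);print(c,np.round(k['mtx'],1).tolist(),np.round(k['cam_to_world'],3).tolist(),k['distortion'])
  for q in('jig','pin_handle','collar_top','stop_plate_grip','batten'):
    print(q,[(np.round(r['rect'],1).tolist(),round(r['conf'],2)) for r in regions_of(c,q)[:2]])
print(calibration('wrist')['hand_eye'])
E
```

```text
{'clock': 0.0, 'joints': [-1.261, 0.3, 1.522, -0.0, 1.321, -0.067], 'qd': [0.0, -0.0, -0.001, -0.0, 0.001, 0.0], 'effort': [0.002, -53.181, -35.274, 0.071, 0.025, -0.0], 'eef_pos': [202.271, -511.182, 204.88], 'eef_rot': [-3.14, -0.0, 0.377], 'wrist_force': [-0.204, 0.056, 0.143], 'moment': [0.047, 0.001, -0.044], 'finger_force': 0.0, 'finger_gap': 93.729}
['clock', 'joints', 'qd', 'effort', 'eef_pos', 'eef_rot', 'wrist_force', 'moment', 'finger_force', 'finger_gap']
scene [[569.4, 0.0, 317.1], [0.0, 569.4, 251.1], [0.0, 0.0, 1.0]] [[-0.725, -0.504, 0.47, -262.555], [-0.689, 0.538, -0.487, 790.349], [-0.007, -0.676, -0.737, 1297.646], [0.0, 0.0, 0.0, 1.0]] [-0.14699032  0.          0.          0.          0.        ]
jig [([298.1, 275.2, 138.1, 95.5], 0.75)]
pin_handle [([264.4, 247.1, 20.1, 15.9], 0.52)]
collar_top [([296.4, 273.7, 143.0, 88.4], 0.66)]
stop_plate_grip [([316.2, 252.2, 34.3, 47.3], 0.92)]
batten [([278.9, 280.6, 63.0, 31.0], 0.83)]
top [[470.0, 0.0, 313.1], [0.0, 470.0, 238.2], [0.0, 0.0, 1.0]] [[0.022, -0.911, 0.413, -52.338], [-1.0, -0.016, 0.017, -36.715], [-0.009, -0.413, -0.911, 1377.281], [0.0, 0.0, 0.0, 1.0]] [-0.01225817  0.          0.          0.          0.        ]
jig [([296.8, 235.9, 130.6, 65.6], 0.87)]
pin_handle [([317.6, 231.9, 27.2, 21.7], 0.5)]
collar_top [([296.1, 239.5, 131.9, 64.0], 0.86)]
stop_plate_grip [([320.5, 233.9, 20.0, 22.1], 0.51)]
batten [([271.6, 245.4, 64.1, 29.1], 0.63)]
[[ 1.39735347e-03 -9.73658629e-01 -2.28006405e-01  6.61544902e+01]
 [ 9.99998092e-01  1.04925317e-03  1.64792037e-03  4.13862810e-01]
 [-1.36527545e-03 -2.28008273e-01  9.73658238e-01 -1.79913029e+02]
 [ 0.00000000e+00  0.00000000e+00  0.00000000e+00  1.00000000e+00]]
```

```bash
python3 - <<'E'
import cv2
a=cv2.imread('pics/s0.png')[190:350,200:400];b=cv2.imread('pics/t0.png')[180:300,210:410]
a=cv2.resize(a,None,fx=3,fy=3,interpolation=3)[:,:600]
cv2.imwrite('pics/s0c.png',a);cv2.imwrite('pics/t0c.png',cv2.resize(b,None,fx=4,fy=4,interpolation=2))
E
```

```text
(no output)
```

View pics/s0c.png

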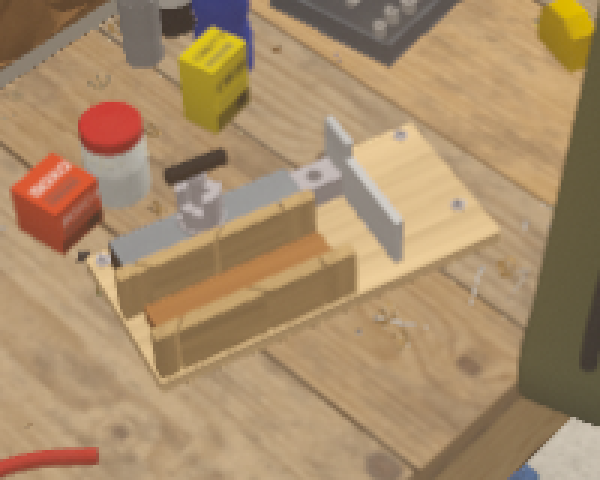

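View pics/t0c.png

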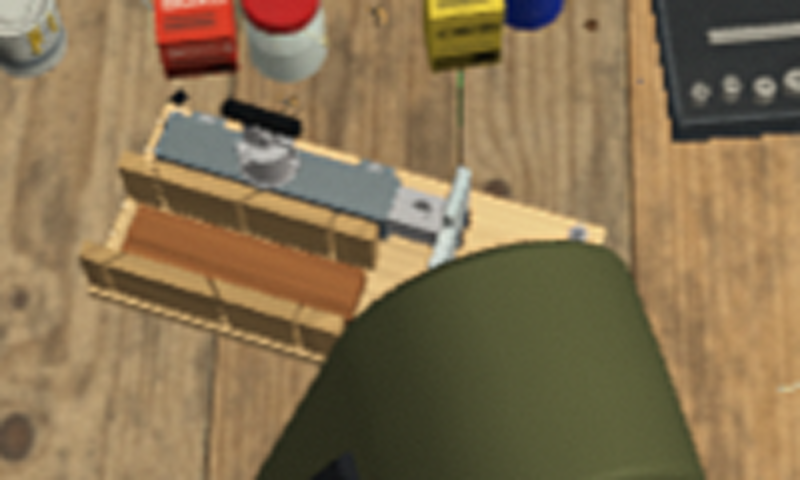

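The scene picture shows the black T-handle centred at full-image (265,245) with the ear of the plate near (313,236). In the top picture the handle is at (275.5,209) and the ear's far top end at (325,223).

```bash
cat >> h.py <<'E'
def ray(c,uv,z,T=None):
    k=calibration(c); T=k['cam_to_world'] if T is None else T
    T=np.array(T)
    p=cv2.undistortPoints(np.array([[uv]],float),np.array(k['mtx']),np.array(k['distortion']))[0,0]
    d=T[:3,:3]@[p[0],p[1],1]; o=T[:3,3]
    return o+d*(z-o[2])/d[2]
def wristT():
    from scipy.spatial.transform import Rotation as R
    s=read_state(); T=np.eye(4); T[:3,:3]=R.from_euler('xyz',s['eef_rot']).as_matrix(); T[:3,3]=s['eef_pos']
    return T@np.array(calibration('wrist')['hand_eye'])
E
python3 - <<'E'
from h import *
P=lambda x,y:(200+x/3,190+y/3)
Q=lambda x,y:(210+x/4,180+y/4)
print('handle z132',ray('scene',P(196,165),132),ray('top',Q(262,117),132))
print('ends',ray('scene',P(166,175),135),ray('scene',P(227,156),135),ray('top',Q(224,108),135),ray('top',Q(300,126),135))
print('ear top',ray('scene',P(328,119),104),ray('scene',P(350,150),104),ray('top',Q(463,170),104))
for n,(x,y,z) in {'jigcorner':(162,383,0)}.items(): print(ray('scene',P(x,y),z))
print('far right board', ray('scene',P(410,124),18),ray('scene',P(498,231),18),ray('top',Q(604,230),18))
E
```

```text
handle z132 [602.93963029 102.88876914 132.        ] [605.49729214 101.03538957 132.        ]
ends [611.81649026 132.51815315 135.        ] [587.88699871  76.78944467 135.        ] [611.0303447  129.61119702 135.        ] [596.83090889  71.94020442 135.        ]
ear top [574.26689293 -44.81527239 104.        ] [529.4579102  -29.05933347 104.        ] [577.75794298 -50.22599623 104.        ]
[ 5.19424324e+02  2.38000563e+02 -2.27373675e-13]
far right board [ 566.52354585 -158.53901858   18.        ] [ 402.88308491 -107.95920554   18.        ] [ 569.19967366 -163.60980918   18.        ]
```

```bash
python3 -c "
import cell;print(cell.grasp_offset)"; python3 -m jog '[[94,[0.666,-0.469,-0.039],0],[94,[0.666,-0.469,-0.039],0],[94,[0.666,-0.469,-0.039],0],[94,[0.666,-0.469,-0.039],0],[94,[0.666,-0.469,-0.039],0],[94,[0.666,-0.469,-0.039],0],[94,[0.666,-0.469,-0.039],0],[94,[0.666,-0.469,-0.039],0],[94,[0.666,-0.469,-0.039],0],[94,[0.666,-0.469,-0.039],0],[94,[0.666,-0.469,-0.039],0],[94,[0.666,-0.469,-0.039],0],[94,[0.666,-0.469,-0.039],0],[94,[0.666,-0.469,-0.039],0],[94,[0.666,-0.469,-0.039],0],[94,[0.666,-0.469,-0.039],0],[94,[0.666,-0.469,-0.039],0],[94,[0.666,-0.469,-0.039],0]]' && python3 -m jog '[[94,[0,0,0],-0.0475],[94,[0,0,0],-0.0475],[94,[0,0,0],-0.0475],[94,[0,0,0],-0.0475],[94,[0,0,0],-0.0475],[94,[0,0,0],-0.0475],[94,[0,0,0],0],[94,[0,0,0],0]]'
python3 - <<'E'
from h import *
T=wristT();np.save('T1.npy',T);w=camera('wrist');save('w1.png',w)
print(np.array(read_state()['eef_pos']),read_state()['eef_rot'])
for q in('pin_handle','collar_top','stop_plate_grip'):
    for r in regions_of('wrist',q)[:2]: print(q,np.round(r['rect'],1),r['conf'])
E
```

```text
18.8
clock: 2.4
eef_pos: [605.1, 103.2, 240.6]
eef_rot: [3.142, -0.0, 0.377]
wrist_force: [0.2, -0.0, 1.3]
finger_gap: 93.8
finger_force: 0.0
clock: 3.2
eef_pos: [604.4, 101.6, 240.5]
eef_rot: [-3.142, 0.0, 1.268]
wrist_force: [-0.3, -0.9, -0.2]
finger_gap: 94.2
finger_force: 0.0
[604.4013564  101.62462925 240.51467018] [-3.14155093e+00  4.86537263e-05  1.26785300e+00]
pin_handle [320.6 229.2  19.   82.1] 0.89
collar_top [266.2 259.2 194.6 330.2] 0.73
collar_top [321.4 231.7  26.4  80.2] 0.33
stop_plate_grip [286.4 350.6 119.9  74. ] 0.9
```

View pics/w1.png

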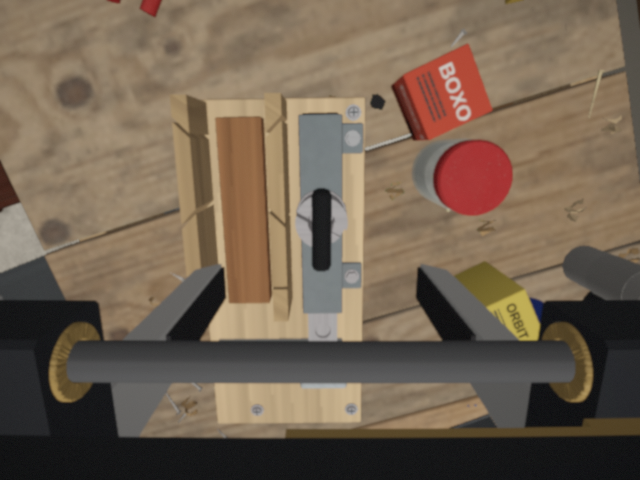

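Wrist view: handle centred at (321,229), upright in the picture, with the sleeve parallel to it, so yaw is close. The red-lidded bottle at (473,177) is clear of the fingers.

```bash
python3 - <<'E'
from h import *
T=np.load('T1.npy')
print(ray('wrist',(320.6,229.2),138,T))
a,b=ray('wrist',(321.5,192),140,T),ray('wrist',(320.8,267),140,T); d=a-b; print('yaw handle',np.arctan2(d[1],d[0]),d)
a,b=ray('wrist',(364.5,100),18,T),ray('wrist',(361,422),18,T); d=a-b; print('board edge',np.arctan2(d[1],d[0]),d)
a,b=ray('wrist',(340,115),58,T),ray('wrist',(341.5,312),58,T); d=a-b; print('sleeve R',np.arctan2(d[1],d[0]))
a,b=ray('wrist',(301,115),58,T),ray('wrist',(302.5,312),58,T); d=a-b; print('sleeve L',np.arctan2(d[1],d[0]))
E
```

```text
[606.56534403 105.00229619 138.        ]
yaw handle 1.2602867000560307 [17.49775855 54.52891935  0.        ]
board edge 1.2841128544211207 [105.17406907 356.75872118   0.        ]
sleeve R 1.2884662271884237
sleeve L 1.2654730474600813
```

```bash
python3 -m jog '[[50,[0.05,0.01,0.316],0],[50,[0,0,0.316],0],[50,[0,0,0.316],0],[50,[0,0,0.316],0],[50,[0,0,0.316],0],[50,[0,0,0.316],0],[50,[0,0,0.316],0],[50,[0,0,0.318],0],[50,[0,0,0],0],[8,[0,0,0],0],[8,[0,0,0],0],[8,[0,0,0],0],[8,[0,0,0],0],[8,[0,0,0],0],[8,[0,0,0],0],[8,[0,0,0],0],[8,[0,0,0],0]]' 35
```

```text
clock: 5.1
eef_pos: [605.7, 103.9, 114.4]
eef_rot: [3.141, -0.0, 1.272]
wrist_force: [-1.1, 0.0, 5.1]
finger_gap: 15.0
finger_force: 35.0
```

```bash
python3 -m jog '[[8,[0,0,-0.1],0],[8,[0,0,-0.1],0],[8,[0,0,-0.1],0],[8,[0,0,-0.1],0],[8,[0,0,-0.1],0],[8,[0,0,-0.04],0],[8,[0,0,0],0],[8,[0,0,0],0]]'
```

```text
clock: 5.9
eef_pos: [605.4, 103.9, 140.8]
eef_rot: [-3.141, 0.0, 1.272]
wrist_force: [3.7, 0.2, -14.2]
finger_gap: 14.8
finger_force: 35.0
```

```bash
python3 -m jog '[[8,[0,0,0],-0.0476],[8,[0,0,0],-0.0476],[8,[0,0,0],-0.0476],[8,[0,0,0],-0.0476],[8,[0,0,0],-0.0476],[8,[0,0,0],-0.0476],[8,[0,0,0],-0.0476],[8,[0,0,0],0],[8,[0,0,0],0]]'
python3 -c "
from cell import *
print(read_state()['moment'],read_state()['wrist_force'])"
```

```text
clock: 6.8
eef_pos: [605.4, 103.9, 140.7]
eef_rot: [-3.141, -0.0, 2.314]
wrist_force: [1.5, 0.9, -14.2]
finger_gap: 14.8
finger_force: 35.0
[ 0.16862272 -0.45502881 -0.00448725] [  1.53083166   0.85369242 -14.21176269]
```

```bash
python3 -m jog '[[8,[0,0,0.05],0],[8,[0,0,0.05],0],[8,[0,0,0.05],0],[8,[0,0,0],0],[8,[0,0,0],0]]'
```

```text
clock: 7.3
eef_pos: [605.5, 103.9, 133.5]
eef_rot: [-3.141, -0.0, 2.318]
wrist_force: [-0.3, 0.3, -12.0]
finger_gap: 15.1
finger_force: 35.0
```

```bash
python3 -m jog '[[8,[0,0,0.03],0],[8,[0,0,0],0],[8,[0,0,0],0]]'
```

```text
clock: 7.6
eef_pos: [605.7, 103.9, 133.2]
eef_rot: [3.141, 0.001, 2.319]
wrist_force: [-5.4, 0.1, -0.3]
finger_gap: 14.7
finger_force: 35.0
```

```bash
python3 -m jog '[[50,[0,0,0],0],[50,[0,0,0],0],[50,[0,0,0],0],[50,[0,0,-0.6],0],[50,[0,0,-0.6],0],[50,[0,0,-0.6],0],[50,[-0.386,-0.667,0],0],[50,[-0.386,-0.667,0],0],[50,[-0.386,-0.667,0],0],[50,[-0.386,-0.667,0],0],[50,[0,0,0],-0.042],[50,[0,0,0],-0.042],[50,[0,0,0],-0.042],[50,[0,0,0],-0.042],[50,[0,0,0],0],[50,[0,0,0],0]]'
python3 - <<'E'
from h import *
T=wristT();np.save('T2.npy',T);w=camera('wrist');save('w2.png',w)
for q in('pin_handle','stop_plate_grip'):
    for r in regions_of('wrist',q)[:2]: print(q,np.round(r['rect'],1),r['conf'])
E
```

```text
clock: 9.2
eef_pos: [560.5, -43.5, 222.3]
eef_rot: [3.142, 0.001, 2.843]
wrist_force: [0.9, -0.3, -0.4]
finger_gap: 50.2
finger_force: 0.0
stop_plate_grip [535.6 242.9 101.8  89.1] 0.67
stop_plate_grip [343.9 166.9  64.1 180.5] 0.65
```

View pics/w2.png

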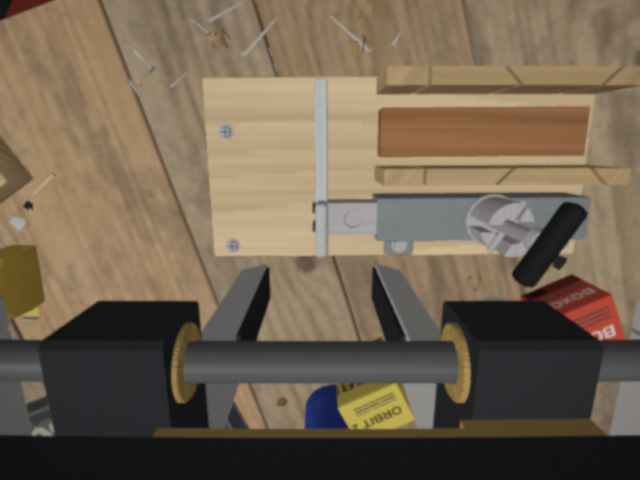

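The pin is parked at an angle, with the handle at (549,244). The ear's top edge runs from about (322,203) to (322,256), nearly centred in the fingers' plane.

```bash
python3 - <<'E'
from h import *
T=np.load('T2.npy')
p=ray('wrist',(321.5,229),104,T); print(p)
a,b=ray('wrist',(321.5,80),82,T),ray('wrist',(321.5,200),82,T);d=b-a;print(np.arctan2(d[1],d[0]))
s=read_state();y=s['eef_rot'][2];d=p-s['eef_pos'];print(d[0]*np.cos(y)+d[1]*np.sin(y),d[0]*np.sin(y)-d[1]*np.cos(y))
E
```

```text
[560.68917129 -42.98010728 104.        ]
-0.29681535626732214
-0.1253872702734815 0.5221212951501963
```

```bash
python3 -m jog '[[40,[0,0.01,0.5],0],[40,[0,0,0.5],0],[40,[0,0,0.5],0],[40,[0,0,0.5],0],[40,[0,0,0.5],0],[40,[0,0,0.4],0],[40,[0,0,0.12],0],[5,[0,0,0],0],[5,[0,0,0],0],[5,[0,0,0],0],[5,[0,0,0],0],[5,[0,0,0],0],[5,[0,0,0],0],[5,[0,0,0],0]]' 30
```

```text
clock: 10.75
eef_pos: [560.9, -43.0, 71.8]
eef_rot: [3.141, 0.001, 2.847]
wrist_force: [-1.4, 0.1, 6.4]
finger_gap: 9.9
finger_force: 30.0
```

```bash
python3 -m jog '[[5,[0,-0.04,0],0],[5,[0,-0.04,0],0],[5,[0,-0.04,0],0],[5,[0,-0.04,0],0],[5,[0,-0.04,0],0],[5,[0,-0.04,0],0],[5,[0,-0.04,0],0],[5,[0,-0.04,0],0],[5,[0,0,0],0],[5,[0,0,0],0]]'
```

```text
clock: 11.75
eef_pos: [556.2, -58.5, 71.8]
eef_rot: [3.142, 0.001, 2.847]
wrist_force: [-1.1, -0.2, 5.9]
finger_gap: 10.1
finger_force: 30.0
```

```bash
python3 -m jog '[[40,[0,0,0],0],[40,[0,0,0],0],[40,[0,0,0],0],[50,[0,0,-0.6],0],[50,[0,0,-0.6],0],[50,[0,0,-0.6],0],[50,[0,0,-0.6],0],[50,[0,0,-0.6],0],[50,[0,0,0],0.042],[50,[0,0,0],0.042],[50,[0,0,0],0.042],[50,[0,0,0],0.042],[50,[0.426,0.734,0],0],[50,[0.426,0.734,0],0],[50,[0.426,0.734,0],0],[50,[0.426,0.734,0],0],[50,[0,0,0],0],[50,[0,0,0],0]]'
python3 - <<'E'
from h import *
T=wristT();np.save('T3.npy',T);w=camera('wrist');save('w3.png',w)
for q in('pin_handle','stop_plate_grip'):
    for r in regions_of('wrist',q)[:2]: print(q,np.round(r['rect'],1),r['conf'])
E
```

```text
clock: 13.55
eef_pos: [605.3, 104.6, 220.5]
eef_rot: [-3.141, -0.0, 2.32]
wrist_force: [-0.6, -1.0, 0.1]
finger_gap: 50.0
finger_force: 0.0
pin_handle [320.4 244.8  26.3  97.1] 0.61
stop_plate_grip [152.7 253.2 157.8 112. ] 0.83
```

View pics/w3.png

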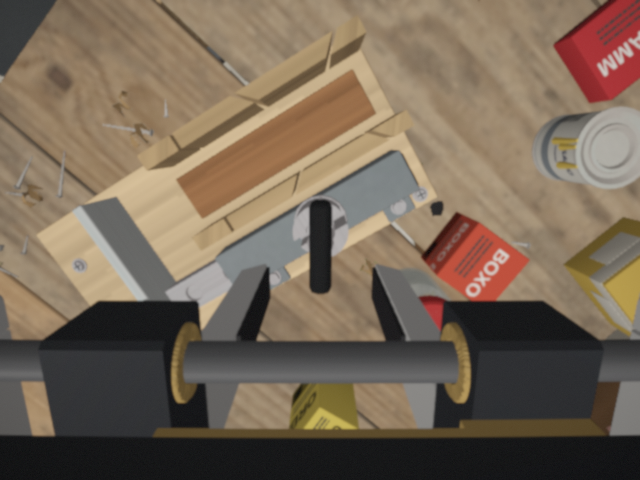

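The handle stands at (320,246), lined up midway between the fingers, and the bar has slid out. I'll go down and grip it.

```bash
python3 -m jog '[[50,[0,0,0.35],0],[50,[0,0,0.35],0],[50,[0,0,0.35],0],[50,[0,0,0.35],0],[50,[0,0,0.344],0],[50,[0,0,0],0],[8,[0,0,0],0],[8,[0,0,0],0],[8,[0,0,0],0],[8,[0,0,0],0],[8,[0,0,0],0],[8,[0,0,0],0],[8,[0,0,-0.05],0],[8,[0,0,-0.05],0],[8,[0,0,-0.05],0],[8,[0,0,0],0],[8,[0,0,0],0]]' 35
```

```text
clock: 15.4
eef_pos: [605.3, 104.0, 140.9]
eef_rot: [-3.141, -0.001, 2.319]
wrist_force: [3.2, -0.7, -13.8]
finger_gap: 14.7
finger_force: 35.0
```

```bash
python3 -m jog '[[8,[0,0,0],0.0476],[8,[0,0,0],0.0476],[8,[0,0,0],0.0476],[8,[0,0,0],0.0476],[8,[0,0,0],0.0476],[8,[0,0,0],0.0476],[8,[0,0,0],0.0476],[8,[0,0,0],0],[8,[0,0,0],0],[8,[0,0,0.06],0],[8,[0,0,0.06],0],[8,[0,0,0.06],0],[8,[0,0,0.06],0],[8,[0,0,0],0],[8,[0,0,0],0]]'
```

```text
clock: 16.9
eef_pos: [605.5, 104.0, 129.4]
eef_rot: [-3.142, 0.0, 1.272]
wrist_force: [2.9, 0.1, -10.5]
finger_gap: 14.6
finger_force: 35.0
```

Lift is 15 mm, and the turn is back over the slot. I'll lower it onto the bar, release, rise, go to the ear's new position, (556,-58.5) at yaw 2.847.

```bash
python3 -m jog '[[8,[0,0,0.03],0],[8,[0,0,0.01],0],[8,[0,0,0],0],[8,[0,0,0],0]]'
```

```text
clock: 17.3
eef_pos: [605.8, 104.1, 128.6]
eef_rot: [3.14, -0.001, 1.272]
wrist_force: [-3.7, -1.5, 5.6]
finger_gap: 14.5
finger_force: 35.0
```

```bash
python3 -m jog '[[50,[0,0,0],0],[50,[0,0,0],0],[50,[0,0,0],0],[50,[0,0,-0.63],0],[50,[0,0,-0.63],0],[50,[0,0,-0.63],0],[50,[-0.85,0,0],0],[50,[-0.85,0,0],0],[50,[-0.85,0,0],0],[50,[-0.85,0,0],0],[40,[0,0,0],-0.047],[40,[0,0,0],-0.047],[40,[0,0,0],-0.047],[40,[0,0,0],-0.047],[40,[0,0,0],-0.047],[40,[0,0,0],-0.047],[40,[0,0,0],-0.047],[40,[0,0,0],-0.047],[40,[0,0,0],-0.047],[40,[0,0,0],-0.047]]' && python3 -m jog '[[40,[0,0,0],-0.031],[40,[0,0,0],0],[40,[0,0,0],0]]'
python3 - <<'E'
from h import *
T=wristT();w=camera('wrist');save('w4.png',w);np.save('T4.npy',T)
E
```

```text
clock: 19.3
eef_pos: [555.5, -58.4, 221.9]
eef_rot: [3.141, 0.0, 2.755]
wrist_force: [-0.1, 0.8, 0.7]
finger_gap: 40.5
finger_force: 0.0
clock: 19.6
eef_pos: [555.5, -58.4, 221.9]
eef_rot: [3.142, 0.0, 2.843]
wrist_force: [-0.2, 0.0, -0.4]
finger_gap: 40.2
finger_force: 0.0
```

View pics/w4.png

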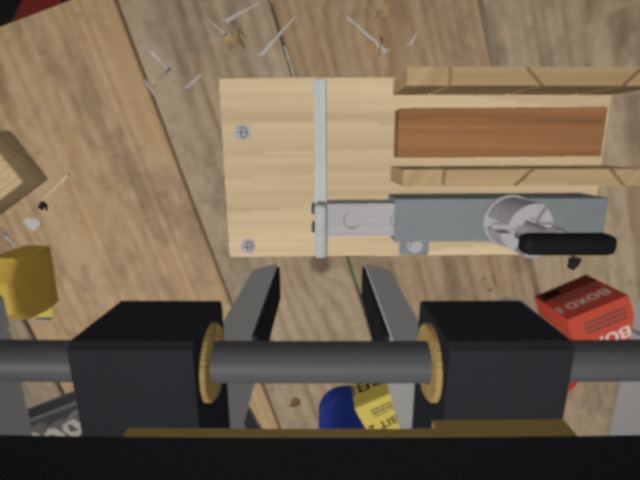

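The handle at (567,243) now lies along the bar, and the ear is at column 321 between the fingers. Next I descend, grip and draw the bar 10 mm.

```bash
python3 -m jog '[[40,[0,0.01,0.5],0],[40,[0,0,0.5],0],[40,[0,0,0.5],0],[40,[0,0,0.5],0],[40,[0,0,0.5],0],[40,[0,0,0.4],0],[40,[0,0,0.1],0],[5,[0,0,0],0],[5,[0,0,0],0],[5,[0,0,0],0],[5,[0,0,0],0],[5,[0,0,0],0],[5,[0,0,0],0]]' 30; python3 -m jog '[[5,[0,-0.02,0],0],[5,[0,-0.02,0],0],[5,[0,-0.02,0],0],[5,[0,-0.02,0],0],[5,[0,-0.02,0],0],[5,[0,-0.02,0],0],[5,[0,-0.02,0],0],[5,[0,-0.02,0],0],[5,[0,-0.02,0],0],[5,[0,-0.02,0],0]]'
```

```text
clock: 20.95
eef_pos: [556.0, -57.9, 72.6]
eef_rot: [3.141, 0.001, 2.846]
wrist_force: [-0.0, 2.0, 6.2]
finger_gap: 10.0
finger_force: 30.0
clock: 21.95
eef_pos: [553.4, -66.7, 72.6]
eef_rot: [3.14, 0.001, 2.847]
wrist_force: [2.2, 8.6, 3.9]
finger_gap: 9.8
finger_force: 30.0
```

```bash
python3 -m jog '[[5,[0,-0.02,0],0],[5,[0,-0.02,0],0],[5,[0,-0.02,0],0],[5,[0,-0.01,0],0],[5,[0,-0.01,0],0]]'
```

```text
clock: 22.45
eef_pos: [552.2, -70.6, 72.6]
eef_rot: [3.14, 0.002, 2.846]
wrist_force: [2.2, 8.0, 5.0]
finger_gap: 10.0
finger_force: 30.0
```

```bash
python3 -m jog '[[5,[0,-0.01,0],0],[5,[0,-0.01,0],0],[5,[0,-0.01,0],0],[5,[0,-0.01,0],0]]'
```

```text
clock: 22.85
eef_pos: [551.7, -72.5, 72.6]
eef_rot: [3.14, 0.002, 2.846]
wrist_force: [1.8, 6.9, 5.2]
finger_gap: 9.8
finger_force: 30.0
```

```bash
python3 -m jog '[[5,[0,-0.01,0],0],[5,[0,-0.01,0],0],[5,[0,-0.01,0],0],[5,[0,-0.01,0],0]]'
```

```text
clock: 23.25
eef_pos: [551.1, -74.4, 72.6]
eef_rot: [3.14, 0.002, 2.846]
wrist_force: [2.3, 8.2, 5.3]
finger_gap: 9.6
finger_force: 30.0
```

```bash
python3 -m jog '[[5,[0,-0.01,0],0],[5,[0,-0.01,0],0],[5,[0,-0.01,0],0],[5,[0,-0.01,0],0]]'
```

```text
clock: 23.65
eef_pos: [550.5, -76.4, 72.6]
eef_rot: [3.14, 0.002, 2.846]
wrist_force: [2.1, 7.2, 5.6]
finger_gap: 9.8
finger_force: 30.0
```

```bash
python3 -m jog '[[5,[0,-0.01,0],0],[5,[0,-0.01,0],0],[5,[0,-0.01,0],0],[5,[0,-0.01,0],0]]'
```

```text
clock: 24.05
eef_pos: [549.8, -78.7, 72.6]
eef_rot: [3.141, 0.002, 2.846]
wrist_force: [1.2, 3.0, 5.9]
finger_gap: 9.8
finger_force: 30.0
```

```bash
python3 -m jog '[[5,[0,-0.01,0],0],[5,[0,0,0],0]]'
python3 - <<'E'
from h import *
save('t5.png',camera('top'));save('s5.png',camera('scene'))
for c,f in(('s5',3),('t5',4)):
  im=cv2.imread(f'pics/{c}.png');b=im[190:350,200:400] if c=='s5' else im[180:300,210:410]
  cv2.imwrite(f'pics/{c}c.png',cv2.resize(b,None,fx=f,fy=f,interpolation=2))
E
```

```text
clock: 24.25
eef_pos: [549.5, -79.6, 72.6]
eef_rot: [-3.142, 0.001, 2.846]
wrist_force: [-0.2, -1.0, 5.8]
finger_gap: 9.8
finger_force: 30.0
```

View pics/s5c.png

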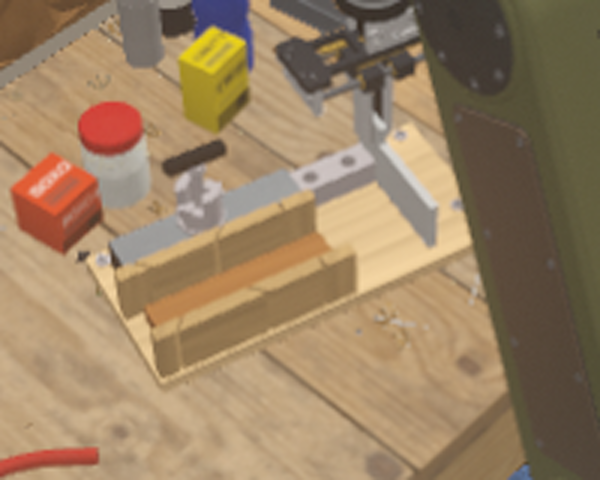

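The handle sits at crop (196,157), against (196,165) when home, so the pin looks only partly dropped. The force has fallen to about zero, so its round tip is probably just entering the hole. I'll measure the handle height while drawing on gently.

```bash
cat >> h.py <<'E'
def hrow(im):
    g=im[228:258,248:284].astype(int).max(2); m=np.clip(90-g,0,60).astype(float)
    # keep dark component
    n,l,st,ce=cv2.connectedComponentsWithStats((m>20).astype(np.uint8)); k=1+np.argmax(st[1:,4])
    w=m*(cv2.dilate((l==k).astype(np.uint8),np.ones((3,3))))
    return round((w.sum(1)@np.arange(30))/w.sum()+228,2), round((w.sum(0)@np.arange(36))/w.sum()+248,2)
def lift(row): return row
E
python3 -m jog '[[5,[0,-0.01,0],0],[5,[0,0,0],0]]'
python3 - <<'E'
from h import *
for f in('s0','s5'): print(hrow(cv2.imread(f'pics/{f}.png')))
print(hrow(camera('scene')))
k=calibration('scene');T=np.linalg.inv(k['cam_to_world'])
for z in(132,145.5): 
  print(z,cv2.projectPoints(np.array([[605.7,104,z]]),cv2.Rodrigues(T[:3,:3])[0],T[:3,3],np.array(k['mtx']),np.array(k['distortion']))[0].ravel())
E
```

```text
clock: 24.55
eef_pos: [549.3, -80.3, 72.6]
eef_rot: [-3.141, 0.001, 2.846]
wrist_force: [-0.9, -2.3, 6.4]
finger_gap: 9.7
finger_force: 30.0Traceback (most recent call last):
  File "<stdin>", line 2, in <module>
  File "h.py", line 17, in hrow
    n,l,st,ce=cv2.connectedComponentsWithStats((m>20).astype(np.uint8)); k=1+np.argmax(st[1:,4])
                                                                             ~~~~~~~~~^^^^^^^^^^
    return _wrapfunc(a, 'argmax', axis=axis, out=out, **kwds)
    return bound(*args, **kwds)
ValueError: attempt to get argmax of an empty sequence
```

```bash
sed -i 's/np.clip(90-g,0,60)/np.clip(120-g,0,90)/' h.py
python3 - <<'E'
from h import *
print(cv2.imread('pics/s0.png')[240:252,265].max(1))
for f in('s0','s5'): print(hrow(cv2.imread(f'pics/{f}.png')))
im=camera('scene');save('s6.png',im);print(hrow(im))
k=calibration('scene');T=np.linalg.inv(k['cam_to_world'])
for z in(132,145.5): 
  print(z,cv2.projectPoints(np.array([[605.7,104,z]]),cv2.Rodrigues(T[:3,:3])[0],T[:3,3],np.array(k['mtx']),np.array(k['distortion']))[0].ravel())
E
```

```text
[171 153 103  79  79  75  75  74 110 147 145 140]
(np.float64(245.18), np.float64(264.47))
(np.float64(242.22), np.float64(264.2))
(np.float64(242.46), np.float64(264.29))
132 [264.37700349 244.72154822]
145.5 [264.01356218 241.41753646]
```

```bash
python3 -m jog '[[5,[0,-0.01,0],0],[5,[0,-0.01,0],0],[5,[0,0,0],0]]'
python3 - <<'E'
from h import *
r=hrow(camera('scene'));print(r,(245.18-r[0])/.245)
E
```

```text
clock: 24.9
eef_pos: [548.9, -81.7, 72.6]
eef_rot: [-3.141, 0.001, 2.846]
wrist_force: [-2.5, -5.8, 5.6]
finger_gap: 9.8
finger_force: 30.0
(np.float64(242.95), np.float64(264.36)) 9.102040816326605
```

Still wedging in (lift ≈ 9 mm), with the tip pulling the bar on. I'll continue.

```bash
python3 -m jog '[[5,[0,-0.01,0],0],[5,[0,-0.01,0],0],[5,[0,0,0],0]]'
python3 - <<'E'
from h import *
r=hrow(camera('scene'));print(r,(245.18-r[0])/.245,read_state()['wrist_force'])
E
```

```text
clock: 25.25
eef_pos: [548.5, -82.8, 72.6]
eef_rot: [-3.14, 0.001, 2.846]
wrist_force: [-2.6, -5.7, 6.0]
finger_gap: 9.4
finger_force: 30.0
(np.float64(245.12), np.float64(264.59)) 0.24489795918368276 [-3.40605574 -6.12593072  6.956342  ]
```

The pin is home (lift ≈ 0). I'll relieve the residual force and check that the bar stands firm.

```bash
python3 -m jog '[[5,[0,-0.015,0],0],[5,[0,0,0],0],[5,[0,0,0],0]]'; python3 -m jog '[[5,[0,-0.015,0],0],[5,[0,0,0],0],[5,[0,0,0],0]]'
```

```text
clock: 25.6
eef_pos: [548.5, -83.0, 72.6]
eef_rot: [-3.141, 0.001, 2.846]
wrist_force: [-0.6, -3.1, 5.3]
finger_gap: 9.9
finger_force: 30.0
clock: 25.9
eef_pos: [548.3, -83.5, 72.6]
eef_rot: [3.142, 0.001, 2.846]
wrist_force: [-0.4, 0.8, 5.7]
finger_gap: 10.1
finger_force: 30.0
```

Relaxed. Open, rise clear, and confirm the pin is home.

```bash
python3 -m jog '[[40,[0,0,0],0],[40,[0,0,0],0],[40,[0,0,0],0],[40,[0,0,-0.5],0],[40,[0,0,-0.5],0],[40,[0,0,-0.6],0],[40,[0,0,-0.6],0],[40,[0,0,-0.6],0],[40,[0,0,-0.4],0],[40,[0,0,0],0],[40,[0,0,0],0]]'
python3 - <<'E'
from h import *
im=camera('scene');r=hrow(im);print(r,(245.18-r[0])/.245)
w=camera('wrist');save('w7.png',w)
E
```

```text
clock: 27.0
eef_pos: [547.7, -83.3, 231.0]
eef_rot: [-3.142, -0.001, 2.846]
wrist_force: [0.3, -0.8, -0.6]
finger_gap: 40.2
finger_force: 0.0
(np.float64(245.15), np.float64(264.52)) 0.12244897959184138
```

View pics/w7.png

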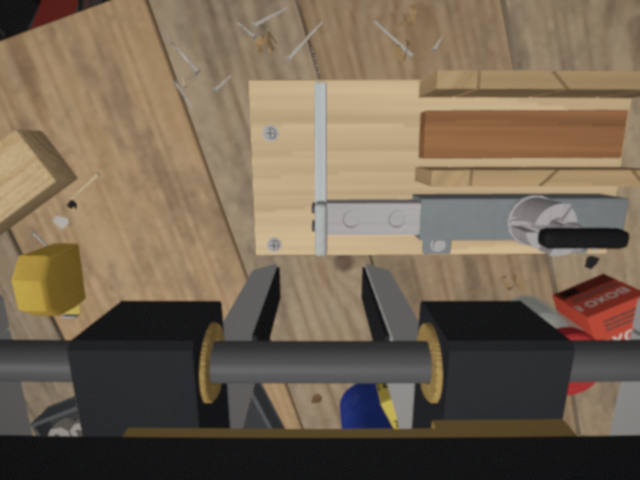

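The pin handle at (583,238) is low and along the bar, the plate at (320,228) has moved out, and the batten and other things are undisturbed.

```bash
python3 -c "
from cell import *
print(sign_off())"
```

```text
the job is handed in; nothing more can be done
None
```

The length stop is set one hole farther out, about 42 mm from the old one, with the pin fully home by the camera; the job was handed in at 27 s with the robot clear and the batten and other things undisturbed in the last picture.

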